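Lock a housing cover into the screwing fixture

TASK

The black cover lies loose in the screwing fixture, not yet home. With a fingertip, push it back along the nest until it sits fully against the two steel stop blocks; then, with one finger, push both red handles round so that each hold-down arm swings over the cover and its handle comes up against its stop pin. Do not lift the cover, leave both arms open until it is home, and leave everything else on the bench where it is.

Things in the scene. Friction and masses are not known exactly. Their poses are not given: they have to be found in the camera images.
- fixture: Aluminium base plate 170 (x) x 150 (y) x 15 mm fixed to the bench, nest on top. Origin: centre of its underside. x runs from the open front (towards the robot) to the stops at the back, y left, z up; yaw within 0.3 rad. Blue side rails: top 38 mm above the bench, inner faces y = +-42, outer +-58, x -64 to +56. Nothing on it is higher than 71 mm.
- nest_home (a point): Middle of the nest floor, 15 mm above the bench, directly above the fixture's origin; same axes. The cover's origin lies here when it is fully home. The two steel stop blocks (22 wide, 21 high) stand at y = +24 and -24 mm, front faces at x = +55 mm.
- cover: Black plastic cover, loose, 0.11 to 0.23 kg, 110 (x) x 80 (y) x 19 mm plus a 3 mm raised panel (22 in all). Lies flat on the base plate between the rails, 2 mm free each side, 15 to 35 mm short of home, x axis along the fixture's x. Origin: centre of underside; front face at x = -55 mm. Slides along the fixture's x under a push of 1 to 2 N.
- keeper_left (a joint): Left (+y) hold-down lever, upright pivot at fixture x -10, y +51 mm: steel arm 34 mm long and, at right angles, a handle with red sleeve. 0 rad = open: handle points to fixture +y, arm to +x. Grows clockwise from above. 1.571 = limit: handle points to +x, against a stop pin, arm over the cover, clear of it. Starts 0 to 0.4, stays where left; takes 0.12 N m.
- keeper_right (a joint): Right (-y) hold-down lever, mirror image, upright pivot at fixture x -10, y -51 mm. 0 rad = open: handle points to fixture -y, arm to +x. Grows anticlockwise seen from above. 1.571 = limit: handle points to +x, against a stop pin, arm over the cover. Starts 0 to 0.4, stays where left; takes 0.12 N m.
- keeper_left_handle (a point): On the axis of the left lever's red sleeve, 70 mm from the pivot axis, 61 mm above the bench. The sleeve is a level round bar 16 mm thick (53 to 69 mm above the bench), 48 to 94 mm from the pivot axis, with free space below it down to the rail (38), base plate (15) or bench. A push of about 2 N here turns it.
- keeper_right_handle (a point): The same point on the right lever's red sleeve.
- keeper_left_pivot (a point): On the left lever's pivot axis, 61 mm above the bench.
- keeper_right_pivot (a point): On the right lever's pivot axis, 61 mm above the bench.
- driver: Bystander: red-handled screwdriver 180 mm long lying on the bench in front and to the left of the fixture. Origin at its middle on the bench.
- screw_cup: Bystander: small steel screw bowl, 56 mm across, 30 mm high, in front and to the right of the fixture. Origin: centre of its underside.
- spare_cover: Bystander: a second black cover, the same as the one in the nest, lying on the bench to one side. Origin: centre of its underside.
- blister: Bystander: clear plastic part tray 160 x 120 x 22 mm to one side. Origin: centre of its underside.
- gauge: Bystander: steel gauge block 60 x 25 x 20 mm beside the fixture. Origin: centre of its underside.
- bit_block: Bystander: round aluminium bit holder, 44 mm across, 34 mm high, beside the fixture. Origin: centre of its underside.
- wipe_bottle: Bystander: white bottle 48 mm across, 110 mm high, at the right. Origin: centre of its underside.
Not all that is in view belongs to the job. Leave any purple look-alike of the cover alone.

How it is judged:
By the outcome, as a careful person would: the job done as asked, in the order asked, and still so for the second after the job is handed in, with the robot touching nothing.
It also fails if it takes over 59 s, if anything falls off the work surface, if the arm or the gripper's body presses on something with over 40 N, if the wrist force passes 120 N, or if a joint passes its speed limit or range.

ROBOT

A 6-joint arm with a two-finger parallel gripper is mounted at the origin on the work surface. World frame = base frame: x ahead of the robot, y to its left, z up, the work surface at z = 0. Lengths are in m, angles in degrees, forces in N, time in s.
With the tool pointing down it reaches from about 0.4 to 0.825 m from the base axis. Payload 7 kg.
Tool frame: the origin (TCP) lies between the finger pads; the fingertips stand 11 mm ahead of it and the grasp point (between the pads) lies 8 mm behind it; z points along the fingers, y is the direction in which the jaws open and shut (so a half turn about z gives the same grasp; the last joint's range is limited). The gripper opens to 88 mm and grips with 3 to 60 N. Pads are 19 mm wide; open, the fingers measure 130 mm over their backs; the gripper's body (78 mm by 193 mm) begins 47 mm behind the grasp point.
Start: joints at [-49.211, 20.546, 0.682, 0, -70.136, -16.507], TCP at [0.278, -0.615, 0.238] pointing down, gripper open.
Joint ranges: [-176.03, 176.03], [-82.01, 121.73], [-58.28, 71.71], [-173.87, 95.51], [-174.79, -0.11], [-173.66, 173.66]. Speed limits (degrees/s): [136.94, 136.94, 172.46, 180, 180, 180].

INTERFACE

Orientations are given as [roll, pitch, yaw] about the fixed x, y, z axes, in that order (R = Rz(yaw) Ry(pitch) Rx(roll)).
In Python, from plant import r gives the robot as it stands.
- The arm moves only by the shell command python3 -m inch 'ROWS' [OPENING] [FORCE]. ROWS is JSON, a list of rows, each an object of numbers: "x", "y", "z": the shift along the tool's x, y, z as a fraction of full scale; "yaw": the turn about the tool's z as a fraction of full scale. In form: [{"x": .., "y": .., "z": .., "yaw": ..}, ...]. A call has 1 to 5 rows; each row shifts and turns the pose as measured when the row begins, along the tool's axes as they then stand; what a row does not reach is not made up. Full scale, the value 1, is 0.025 m for a shift and 4 degrees for a turn. A row lasts 1/12 s, in which the tool goes at most 41.7 mm and 7.16 degrees, less where a joint would pass 70% of its speed; a pose out of reach is approached as far as the arm can. A call with a number of a shift or a turn outside -1 to 1 is refused whole. A call with a gripper value outside its range is refused whole. OPENING is the opening, from -1 (shut) to 1 (fully open), set as the call begins (- or left out, the last holds). The fingers move at their own pace and stop on an object; FORCE is the grip in N (left out, the last holds). Time passes only in rows, so rows that do not move let the fingers close. It gives the time, the measured TCP pose, the force and the opening at its end, in the units of the state.
- r.get_state(): the state, without advancing time (a new reading comes with each control period).
- r.capture(name): name is "scene" or "top"; returns (picture, depth): 420x560x3 uint8, red, green, blue; 420x560 float32, m along the optical axis (not along the pixel's ray), 0 where there is no reading.
- r.camera_info(name): a dict with "mtx" (3x3 intrinsics, pixels), "pose" (4x4, takes a point from camera to world coordinates). Camera axes: x right, y down, z forward; pixel columns grow to the right and rows downward; lengths in m; the calibration is good to about 2 mm. A picture is of the moment at which its call begins. camera_info takes no time and is no camera call.
- r.close_job(): hands the job in, once; it reports no verdict.
The state is a dict: "time_s": time; "joints": joint angles; "qd": joint speeds; "joint_torque": joint torques, N m; "tcp_pos": TCP position; "eef_rot": TCP orientation; "contact_force": force on the tool from outside, world axes, zero at the start; "moment": the same for the moment, N m; "gripper_width": finger opening in m.
Only numpy, scipy, OpenCV 4.12 (cv2) and the standard library are available. Lean on these libraries where they do the work, as an engineer would, in place of code of your own. Each camera call takes 0.05 s, during which the arm holds its last target. There are 200 camera calls.

## Working session

There is one attempt and no reset: what is moved stays moved. The work goes in short steps, Python scripts to look and compute and a shell command to move; the robot and the scene stay as the last step left them, time stands still between calls to the robot, and variables do not carry over. Pictures are saved under pics/ and viewed, about 8 in all and at most 12, crops included, and the job is handed in when it is done.

```bash
mkdir -p pics; ls; python3 - <<'E'
from plant import r
import cv2,numpy as np
for n in("top","scene"):
    p,d=r.capture(n); np.savez(f"pics/{n}0.npz",p=p,d=d); cv2.imwrite(f"pics/{n}0.png",cv2.resize(p[:,:,::-1],(784,588),interpolation=cv2.INTER_CUBIC))
    i=r.camera_info(n); print(n,np.round(i["mtx"],2).tolist(),np.round(i["pose"],4).tolist())
s=r.get_state(); print(s)
E
```

```text
pics
top [[532.94, 0.0, 296.71], [0.0, 532.94, 203.75], [0.0, 0.0, 1.0]] [[-0.0246, -0.9831, 0.1816, 0.192], [-0.9997, 0.0259, 0.0045, 0.0027], [-0.0092, -0.1814, -0.9834, 1.7683], [0.0, 0.0, 0.0, 1.0]]
scene [[417.33, 0.0, 279.77], [0.0, 417.33, 206.7], [0.0, 0.0, 1.0]] [[0.2898, 0.7226, -0.6276, 1.285], [0.957, -0.2289, 0.1784, -0.2371], [-0.0148, -0.6523, -0.7578, 0.9977], [0.0, 0.0, 0.0, 1.0]]
{'time_s': 0.1, 'joints': array([-4.92111713e+01,  2.05864184e+01,  6.37692834e-01, -1.80593349e-02,
       -7.01356404e+01, -1.65077691e+01]), 'qd': array([-0.01529459, -0.20628757,  0.09452524,  0.07542618, -0.09907012,
        0.07370589]), 'joint_torque': array([-4.01343505e-04, -5.84164560e+01,  2.93749666e+01,  7.01539814e+00,
        1.00860855e-02, -4.98177781e-05]), 'tcp_pos': array([ 0.27737492, -0.6149006 ,  0.23671555]), 'eef_rot': array([ 1.79914287e+02, -7.69643675e-03, -1.55725084e+02]), 'contact_force': array([-0.67656031,  0.0417971 , -0.09769075]), 'moment': array([ 0.04680686,  0.00431192, -0.02404207]), 'gripper_width': 0.08771638927378372}
```

View pics/top0.png

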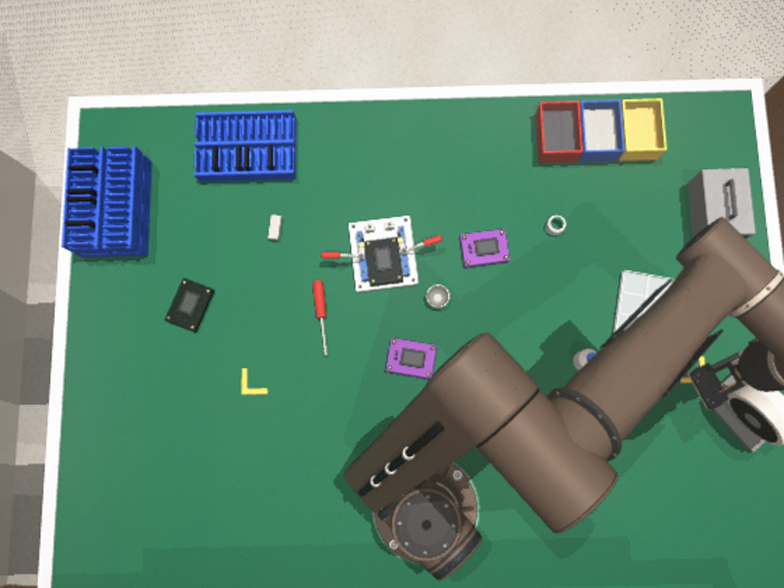

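View pics/scene0.png

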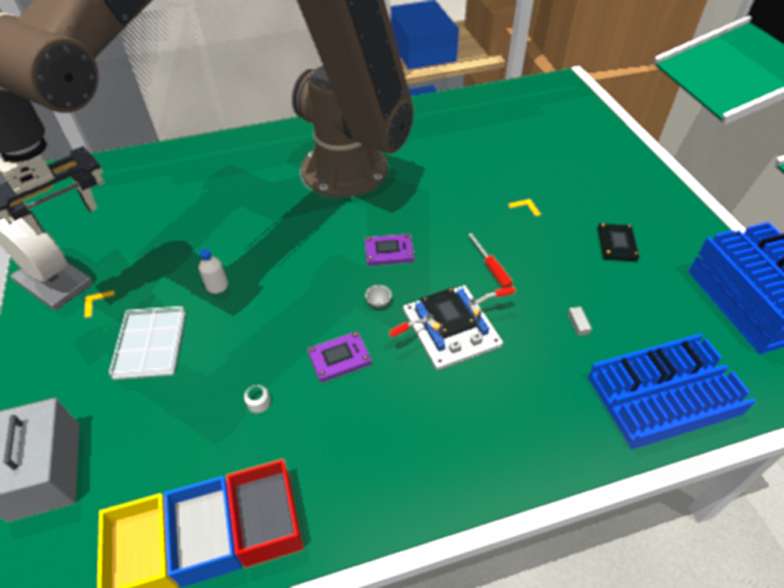

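The top view shows the fixture near (383,253) of the enlarged image and the cover at (383,262). The handles are at (332,255) and (430,240). Next I'll take enlarged crops.

```bash
python3 - <<'E'
import cv2,numpy as np
p=np.load("pics/top0.npz")["p"][148:218,222:326]
a=cv2.resize(p,None,fx=7,fy=7,interpolation=cv2.INTER_CUBIC)
cv2.imwrite("pics/topc.png",a[:,:,::-1])
p=np.load("pics/scene0.npz")["p"][195:270,270:375]
a=cv2.resize(p,None,fx=7,fy=7,interpolation=cv2.INTER_CUBIC)
cv2.imwrite("pics/scenec.png",a[:,:,::-1])
E
```

```text
(no output)
```

View pics/topc.png

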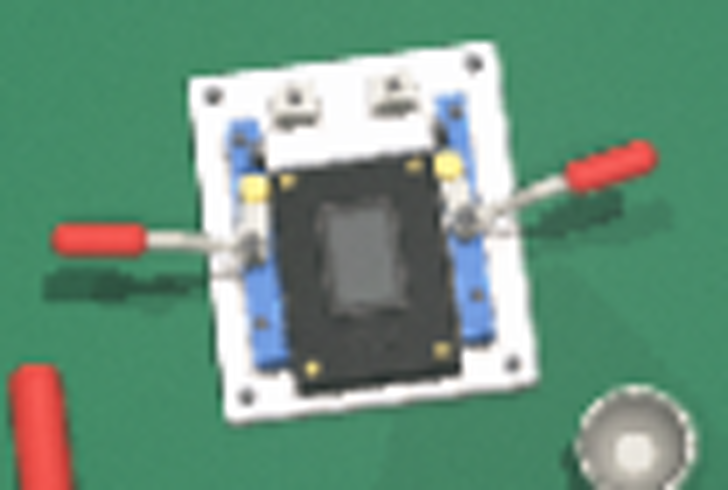

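View pics/scenec.png

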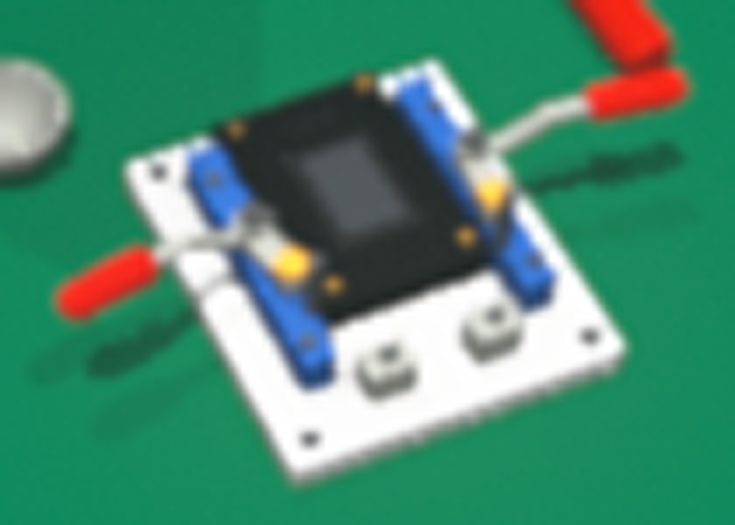

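The crop shows the plate screws at about (213,96), (474,63), (513,363) and (247,398). The cover corners are at (273,178), (433,152), (462,375) and (300,395). The left sleeve runs (52..145,240) and the right runs (570,178) to (655,157). Both levers are open.

```bash
cat > h.py <<'E'
import numpy as np
from plant import r
def ray(n,u,v,z):
    i=r.camera_info(n);T=i["pose"];d=T[:3,:3]@np.linalg.inv(i["mtx"])@[u,v,1.];return T[:3,3]+d*(z-T[2,3])/d[2]
def top(px,z): return ray("top",222+(px[0]+.5)/7-.5,148+(px[1]+.5)/7-.5,z)
def sc(px,z): return ray("scene",270+(px[0]+.5)/7-.5,195+(px[1]+.5)/7-.5,z)
E
python3 - <<'E'
from h import *
q=[top(p,.015) for p in [(213,96),(474,63),(513,363),(247,398)]]
q2=[sc(p,.015) for p in [(310,440),(590,336),(157,172)]] # BL(right-back),left-back,right-front
c=np.mean(q,0); ax=(q[0]+q[1]-q[2]-q[3]); yaw=np.arctan2(ax[1],ax[0])
print("screws",np.round(q,4).tolist(),"scene",np.round(q2,4).tolist())
q3=(q2[1]+q2[2])/2; a=q2[0]-q2[2]; print("scene centre",q3,"yaw",np.degrees(np.arctan2(a[1],a[0])))
print("fix",c,np.degrees(yaw))
R=np.array([[np.cos(yaw),np.sin(yaw)],[-np.sin(yaw),np.cos(yaw)]])
f=lambda p:np.round(1000*R@(p-c)[:2],1)
print("cover",[f(top(p,.034)) for p in [(273,178),(433,152),(462,375),(300,395)]])
print("handleL",[f(top(p,.061)) for p in [(52,240),(145,240)]],"R",[f(top(p,.061)) for p in[(655,157),(570,178)]])
E
```

```text
screws [[0.6665, 0.1591, 0.015], [0.6796, 0.032, 0.015], [0.5307, 0.0166, 0.015], [0.517, 0.1442, 0.015]] scene [[0.68, 0.031, 0.015], [0.6663, 0.1583, 0.015], [0.5299, 0.0151, 0.015]]
scene centre [0.59810532 0.08670408 0.015     ] yaw 6.045672850478038
fix [0.59843049 0.08796795 0.015     ] 5.786916493172782
cover [array([25.7, 38.7]), array([ 28.6, -38.8]), array([-80.9, -39.3]), array([-80.8,  37.9])]
handleL [array([  2.4, 143.8]), array([ -3.2, 100.4])] R [array([   6. , -142.2]), array([   1. , -101.3])]
```

```bash
python3 -m inch '[{"yaw":0.92},{"yaw":0.92},{"yaw":0.92},{"yaw":0.92},{"yaw":0.92}]' -1 20
python3 -m inch '[{"x":-0.41,"y":0.98},{"x":-0.41,"y":0.98},{"x":-0.41,"y":0.98},{"x":-0.41,"y":0.98},{"x":-0.41,"y":0.98}]'
python3 -m inch '[{"x":-0.41,"y":0.98},{"x":-0.41,"y":0.98},{"x":-0.41,"y":0.98},{"x":-0.41,"y":0.98},{"x":-0.41,"y":0.98}]'
```

```text
validation failed for argument at $[0]...
validation failed for argument at $[0]...
validation failed for argument at $[0]...
```

The calls were rejected, probably because each row must list every key.

```bash
python3 -m inch '[{"x":0,"y":0,"z":0,"yaw":0.92},{"x":0,"y":0,"z":0,"yaw":0.92},{"x":0,"y":0,"z":0,"yaw":0.92},{"x":0,"y":0,"z":0,"yaw":0.92},{"x":0,"y":0,"z":0,"yaw":0.92}]' -1 20
python3 -m inch '[{"x":-0.41,"y":0.98,"z":0,"yaw":0},{"x":-0.41,"y":0.98,"z":0,"yaw":0},{"x":-0.41,"y":0.98,"z":0,"yaw":0},{"x":-0.41,"y":0.98,"z":0,"yaw":0},{"x":-0.41,"y":0.98,"z":0,"yaw":0}]'
```

```text
time_s: 0.52
tcp_pos: [0.2768, -0.6137, 0.2338]
eef_rot: [179.7, -0.2, -174.8]
contact_force: [0.4, 0.3, 0.8]
gripper_width: 0.0596
time_s: 0.93
tcp_pos: [0.3155, -0.4857, 0.2293]
eef_rot: [179.3, -0.4, -175.5]
contact_force: [0.5, -0.9, 0.8]
gripper_width: 0.027
```

```bash
python3 -m inch '[{"x":-0.39,"y":0.98,"z":-0.04,"yaw":-0.04},{"x":-0.39,"y":0.98,"z":-0.04,"yaw":-0.04},{"x":-0.39,"y":0.98,"z":-0.04,"yaw":-0.04},{"x":-0.39,"y":0.98,"z":-0.04,"yaw":-0.04},{"x":-0.39,"y":0.98,"z":-0.04,"yaw":-0.04}]'
python3 -m inch '[{"x":-0.39,"y":0.98,"z":-0.04,"yaw":-0.04},{"x":-0.39,"y":0.98,"z":-0.04,"yaw":-0.04},{"x":-0.39,"y":0.98,"z":-0.04,"yaw":-0.04},{"x":-0.39,"y":0.98,"z":-0.04,"yaw":-0.04},{"x":-0.39,"y":0.98,"z":-0.04,"yaw":-0.04}]'
python3 -m inch '[{"x":-0.39,"y":0.98,"z":-0.04,"yaw":-0.04},{"x":-0.39,"y":0.98,"z":-0.04,"yaw":-0.04},{"x":-0.39,"y":0.98,"z":-0.04,"yaw":-0.04},{"x":-0.39,"y":0.98,"z":-0.04,"yaw":-0.04},{"x":-0.39,"y":0.98,"z":-0.04,"yaw":-0.04}]'
```

```text
time_s: 1.35
tcp_pos: [0.3535, -0.3524, 0.2333]
eef_rot: [179.1, -0.6, -174.7]
contact_force: [1.7, 0.2, 0.1]
gripper_width: 0.0005
time_s: 1.77
tcp_pos: [0.3897, -0.219, 0.2388]
eef_rot: [179.1, -0.7, -173.9]
contact_force: [0.6, 0.9, 0.3]
gripper_width: 0.0006
time_s: 2.18
tcp_pos: [0.4238, -0.0851, 0.2451]
eef_rot: [179.0, -0.7, -173.1]
contact_force: [1.2, 0.3, 0.3]
gripper_width: 0.0002
```

```bash
python3 -m inch '[{"x":-0.53,"y":0.98,"z":0,"yaw":0.04},{"x":-0.53,"y":0.98,"z":0,"yaw":0.04},{"x":-0.53,"y":0.98,"z":0,"yaw":0.04},{"x":-0.53,"y":0.98,"z":0,"yaw":0.04},{"x":-0.53,"y":0.98,"z":0,"yaw":0.04}]'
python3 -m inch '[{"x":-0.4,"y":0.6,"z":0.3,"yaw":0},{"x":0,"y":0,"z":1,"yaw":0},{"x":0,"y":0,"z":1,"yaw":0},{"x":0,"y":0,"z":1,"yaw":0},{"x":0,"y":0,"z":1,"yaw":0}]'
```

```text
time_s: 2.6
tcp_pos: [0.4749, 0.0512, 0.2468]
eef_rot: [178.9, -0.7, -173.9]
contact_force: [0.6, -1.0, -0.4]
gripper_width: 0.0003
time_s: 3.02
tcp_pos: [0.4876, 0.0777, 0.1405]
eef_rot: [178.8, -0.1, -173.5]
contact_force: [0.1, 0.6, -0.0]
gripper_width: 0.0008
```

```bash
python3 -m inch '[{"x":0,"y":0,"z":1,"yaw":0.03},{"x":0,"y":0,"z":1,"yaw":0.03},{"x":0,"y":0,"z":1,"yaw":0.03},{"x":0,"y":0,"z":0.6,"yaw":0},{"x":0,"y":0,"z":0.2,"yaw":0}]'
python3 -m inch '[{"x":0,"y":0,"z":0.3,"yaw":0},{"x":0,"y":0,"z":0,"yaw":0}]'
```

```text
time_s: 3.43
tcp_pos: [0.4837, 0.0785, 0.037]
eef_rot: [178.9, -0.4, -173.9]
contact_force: [-0.2, -0.3, 0.2]
gripper_width: 0.0005
time_s: 3.6
tcp_pos: [0.4826, 0.0781, 0.0278]
eef_rot: [179.0, -0.6, -173.9]
contact_force: [0.0, -0.5, -0.4]
gripper_width: 0.0004
```

```bash
python3 -m inch '[{"x":-0.4,"y":-0.1,"z":-0.2,"yaw":0},{"x":-0.35,"y":0,"z":-0.04,"yaw":0},{"x":-0.15,"y":0,"z":-0.04,"yaw":0},{"x":-0.15,"y":0,"z":-0.04,"yaw":0},{"x":-0.15,"y":0,"z":-0.04,"yaw":0}]'
python3 -m inch '[{"x":-0.15,"y":0,"z":-0.04,"yaw":0},{"x":-0.15,"y":0,"z":-0.04,"yaw":0},{"x":-0.15,"y":0,"z":-0.04,"yaw":0},{"x":-0.15,"y":0,"z":-0.04,"yaw":0},{"x":0,"y":0,"z":0,"yaw":0}]'
```

```text
time_s: 4.02
tcp_pos: [0.5172, 0.0795, 0.0405]
eef_rot: [178.9, -0.3, -173.8]
contact_force: [-1.3, 0.3, -0.0]
gripper_width: 0.0007
time_s: 4.43
tcp_pos: [0.5349, 0.0814, 0.0461]
eef_rot: [178.8, -0.2, -173.9]
contact_force: [1.3, 0.2, -0.7]
gripper_width: 0.0004
```

```bash
python3 - <<'E'
from h import *; import cv2
p,d=r.capture("scene"); print(r.get_state()["tcp_pos"])
cv2.imwrite("pics/s1.png",cv2.resize(p[175:270,270:375],None,fx=6,fy=6,interpolation=cv2.INTER_CUBIC)[:,:,::-1])
E
```

```text
[0.53451141 0.08126263 0.04590463]
```

View pics/s1.png

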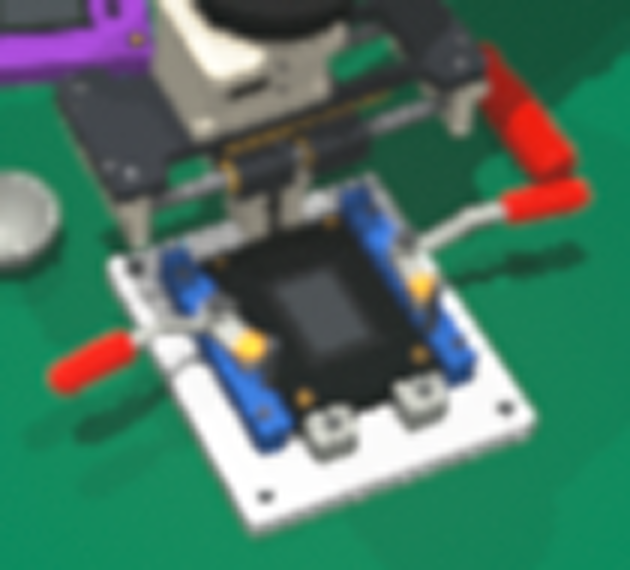

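The cover is nearly at the stop blocks, at (330,425) and (420,395) in this crop. The finger rose to the level of the cover's top edge, so I'll back off, lower it and push again while watching the force.

```bash
python3 -m inch '[{"x":0.6,"y":0,"z":-0.02,"yaw":0},{"x":0,"y":0,"z":0.4,"yaw":0},{"x":0,"y":0,"z":0.1,"yaw":0}]'
python3 -m inch '[{"x":-0.15,"y":0,"z":0.02,"yaw":0},{"x":-0.15,"y":0,"z":0,"yaw":0},{"x":-0.15,"y":0,"z":0,"yaw":0}]'
```

```text
time_s: 4.73
tcp_pos: [0.52, 0.0803, 0.0341]
eef_rot: [178.8, -0.1, -173.9]
contact_force: [0.6, -0.2, -0.5]
gripper_width: 0.0005
time_s: 4.98
tcp_pos: [0.5313, 0.0814, 0.0329]
eef_rot: [178.8, -0.2, -173.8]
contact_force: [-2.7, -0.3, 1.8]
gripper_width: 0.0004
```

```bash
for i in 1; do python3 -m inch '[{"x":-0.1,"y":0,"z":0,"yaw":0}]'; python3 -m inch '[{"x":-0.1,"y":0,"z":0,"yaw":0}]';python3 -m inch '[{"x":-0.1,"y":0,"z":0,"yaw":0}]'; python3 -m inch '[{"x":-0.15,"y":0,"z":0,"yaw":0}]'; done | grep -v -e eef -e grip
```

```text
time_s: 5.07
tcp_pos: [0.5322, 0.0812, 0.0324]
contact_force: [-15.6, 2.5, 10.9]
time_s: 5.15
tcp_pos: [0.5322, 0.0807, 0.0318]
contact_force: [-12.9, 2.3, 7.6]
time_s: 5.23
tcp_pos: [0.5322, 0.0803, 0.0313]
contact_force: [-10.3, 3.4, 6.3]
time_s: 5.32
tcp_pos: [0.5324, 0.0798, 0.0306]
contact_force: [-16.4, 2.8, 12.0]
```

```bash
python3 -m inch '[{"x":0.4,"y":0,"z":0,"yaw":0},{"x":0.5,"y":0,"z":-0.05,"yaw":0},{"x":0,"y":0,"z":-1,"yaw":0},{"x":0,"y":0,"z":-1,"yaw":0},{"x":0,"y":0,"z":-1,"yaw":0}]'
python3 -m inch '[{"x":-0.3,"y":0.95,"z":-0.2,"yaw":0},{"x":-0.3,"y":0.95,"z":-0.04,"yaw":0},{"x":-0.3,"y":0.95,"z":-0.04,"yaw":0},{"x":-0.3,"y":0.95,"z":-0.04,"yaw":0},{"x":-0.3,"y":0.95,"z":-0.04,"yaw":0}]'
python3 -m inch '[{"x":0,"y":0,"z":0,"yaw":0}]'
python3 - <<'E'
from h import *; import cv2
p,d=r.capture("top"); q,d=r.capture("scene")
a=cv2.resize(p[148:218,222:326],None,fx=5,fy=6,interpolation=cv2.INTER_CUBIC)
a=cv2.resize(p[148:218,222:326],(520,350),interpolation=cv2.INTER_CUBIC)
a=cv2.resize(p[155:215,240:310],None,fx=6,fy=6,interpolation=cv2.INTER_CUBIC)
b=cv2.resize(q[200:260,290:350],None,fx=6,fy=6,interpolation=cv2.INTER_CUBIC)
cv2.imwrite("pics/h1.png",np.hstack([a,b])[:,:,::-1])
E
```

```text
time_s: 5.73
tcp_pos: [0.5066, 0.0744, 0.1042]
eef_rot: [179.2, -2.2, -174.1]
contact_force: [0.7, -0.1, 0.4]
gripper_width: 0.0004
time_s: 6.15
tcp_pos: [0.5342, 0.1979, 0.124]
eef_rot: [178.9, -1.3, -174.4]
contact_force: [0.7, 0.2, 0.5]
gripper_width: 0.0004
time_s: 6.23
tcp_pos: [0.5355, 0.2015, 0.1249]
eef_rot: [178.8, -1.1, -174.3]
contact_force: [0.8, -0.6, 0.2]
gripper_width: 0.0006
```

View pics/h1.png

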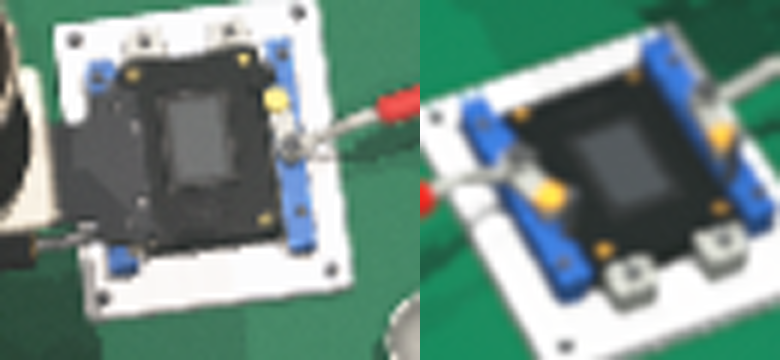

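```bash
python3 - <<'E'
from h import *
y=np.radians(5.9);c=np.array([.5983,.0875]);R=np.array([[np.cos(y),np.sin(y)],[-np.sin(y),np.cos(y)]])
f=lambda p:np.round(1000*R@(p[:2]-c),1)
t=lambda p,z:f(ray("top",240+(p[0]+.5)/6-.5,155+(p[1]+.5)/6-.5,z))
s=lambda p,z:f(ray("scene",290+(p[0]+.5)/6-.5,200+(p[1]+.5)/6-.5,z))
print("old",[f(top(p,.034)) for p in [(288,180),(415,165),(442,350),(312,368)]])
print("new top",[t(p,.034) for p in [(133,74),(245,58),(265,220)]])
print("old sc",[f(sc(p,.034)) for p in [(333,285),(466,237),(236,129),(365,83)]])
print("new sc",[s((p[0]-420,p[1]),.034) for p in [(605,249),(720,208),(521,113),(633,75)]])
E
```

```text
old [array([24. , 32.1]), array([ 23.5, -29.1]), array([-67.7, -30.7]), array([-68.3,  31.4])]
new top [array([46.3, 32.7]), array([ 47.3, -30.5]), array([-46. , -30.2])]
old sc [array([ 21.8, -29.2]), array([21.4, 32.4]), array([-69.7, -30.7]), array([-71. ,  31.7])]
new sc [array([ 43.9, -29.7]), array([44.1, 31.5]), array([-47. , -30.9]), array([-46.9,  30.9])]
```

The screw positions put the cover's centre within ±1.5 mm of home in both views, and it stalled under about 15 N, so it is home. Next is the left handle.

```bash
python3 -m inch '[{"x":-0.3,"y":0.85,"z":0.3,"yaw":0},{"x":0,"y":0,"z":0.9,"yaw":0},{"x":0,"y":0,"z":0.8,"yaw":0},{"x":0,"y":0,"z":0.45,"yaw":0},{"x":0,"y":0,"z":0,"yaw":0}]'
```

```text
time_s: 6.75
tcp_pos: [0.5371, 0.2191, 0.0631]
eef_rot: [178.7, -1.0, -174.5]
contact_force: [-0.5, -0.4, -0.9]
gripper_width: 0.0002
```

```bash
python3 -m inch '[{"x":-0.3,"y":0.05,"z":0.25,"yaw":0},{"x":-0.45,"y":0.05,"z":0,"yaw":0},{"x":-0.45,"y":0.05,"z":0,"yaw":0},{"x":-0.35,"y":0,"z":0,"yaw":0},{"x":0,"y":0,"z":0,"yaw":0}]'
python3 - <<'E'
from h import *; import cv2
q,d=r.capture("scene"); cv2.imwrite("pics/l1.png",cv2.resize(q[170:270,270:380],None,fx=6,fy=6,interpolation=cv2.INTER_CUBIC)[:,:,::-1])
E
```

```text
time_s: 7.17
tcp_pos: [0.5787, 0.2247, 0.0577]
eef_rot: [178.8, -1.0, -174.6]
contact_force: [-0.9, 0.9, -0.6]
gripper_width: 0.0007
```

View pics/l1.png

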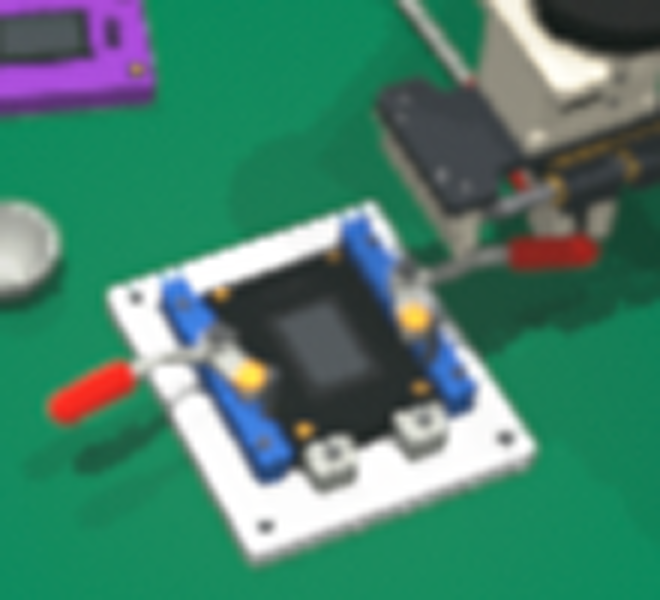

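```bash
python3 -m inch '[{"x":-0.5,"y":-0.16,"z":0,"yaw":0},{"x":-0.5,"y":-0.16,"z":0,"yaw":0},{"x":-0.4,"y":-0.4,"z":0,"yaw":0},{"x":-0.4,"y":-0.4,"z":0,"yaw":0}]'
python3 -m inch '[{"x":-0.16,"y":-0.38,"z":0,"yaw":0}]'
```

```text
time_s: 7.55
tcp_pos: [0.6262, 0.2023, 0.0575]
eef_rot: [178.6, -1.0, -174.5]
contact_force: [-2.0, 1.0, 0.5]
gripper_width: 0.0004
time_s: 7.63
tcp_pos: [0.6329, 0.1929, 0.0575]
eef_rot: [178.6, -0.9, -174.4]
contact_force: [0.1, 2.2, -0.6]
gripper_width: 0.0003
```

```bash
python3 -m inch '[{"x":-0.1,"y":-0.3,"z":0,"yaw":0},{"x":-0.05,"y":-0.25,"z":0,"yaw":0}]'
python3 -m inch '[{"x":0,"y":-0.15,"z":0,"yaw":0}]'
python3 -m inch '[{"x":0,"y":-0.12,"z":0,"yaw":0}]'
python3 -m inch '[{"x":0,"y":-0.12,"z":0,"yaw":0}]'
```

```text
time_s: 7.8
tcp_pos: [0.6404, 0.1779, 0.0576]
eef_rot: [178.5, -0.7, -174.5]
contact_force: [1.0, 3.0, -0.3]
gripper_width: 0.0004
time_s: 7.88
tcp_pos: [0.6414, 0.1732, 0.0576]
eef_rot: [178.5, -0.7, -174.5]
contact_force: [0.8, 2.1, -0.5]
gripper_width: 0.0005
time_s: 7.97
tcp_pos: [0.6419, 0.1695, 0.0577]
eef_rot: [178.5, -0.6, -174.6]
contact_force: [1.7, 1.8, -0.4]
gripper_width: 0.0005
time_s: 8.05
tcp_pos: [0.6424, 0.1662, 0.0578]
eef_rot: [178.4, -0.6, -174.6]
contact_force: [-0.7, 12.6, -0.7]
gripper_width: 0.0001
```

```bash
python3 -m inch '[{"x":0,"y":-0.1,"z":0,"yaw":0}]'
python3 -m inch '[{"x":0,"y":-0.12,"z":0,"yaw":0}]'
python3 -m inch '[{"x":0,"y":0.4,"z":0,"yaw":0},{"x":0,"y":0.8,"z":0,"yaw":0},{"x":0,"y":0,"z":-1,"yaw":0},{"x":0,"y":0,"z":-1,"yaw":0},{"x":0,"y":0,"z":-0.9,"yaw":0}]'
```

```text
time_s: 8.13
tcp_pos: [0.6425, 0.166, 0.0579]
eef_rot: [178.2, -0.5, -174.6]
contact_force: [-5.4, 22.9, -1.4]
gripper_width: 0.0006
time_s: 8.22
tcp_pos: [0.6425, 0.1661, 0.058]
eef_rot: [178.0, -0.4, -174.6]
contact_force: [-3.8, 18.2, -0.7]
gripper_width: 0.0004
time_s: 8.63
tcp_pos: [0.6335, 0.1935, 0.1269]
eef_rot: [178.4, -1.3, -174.6]
contact_force: [0.8, -0.3, -1.3]
gripper_width: 0.0004
```

```bash
python3 -m inch '[{"x":0.36,"y":-0.95,"z":0,"yaw":0},{"x":0.36,"y":-0.95,"z":0,"yaw":0},{"x":0.36,"y":-0.95,"z":0,"yaw":0},{"x":0.36,"y":-0.95,"z":0,"yaw":0},{"x":0.36,"y":-0.95,"z":0,"yaw":0}]'
python3 -m inch '[{"x":0.36,"y":-0.95,"z":0,"yaw":0},{"x":0.36,"y":-0.95,"z":0,"yaw":0},{"x":0.36,"y":-0.95,"z":0,"yaw":0},{"x":0.36,"y":-0.8,"z":0,"yaw":0},{"x":0,"y":0,"z":0,"yaw":0}]'
```

```text
time_s: 9.05
tcp_pos: [0.6, 0.0722, 0.131]
eef_rot: [178.5, -0.9, -174.1]
contact_force: [-0.1, -1.0, 0.1]
gripper_width: 0.0001
time_s: 9.47
tcp_pos: [0.5661, -0.0308, 0.1294]
eef_rot: [178.7, -1.4, -174.1]
contact_force: [-0.2, 0.8, -0.3]
gripper_width: 0.0003
```

```bash
python3 -m inch '[{"x":0.2,"y":-0.85,"z":0.2,"yaw":0},{"x":0,"y":0,"z":0.9,"yaw":0},{"x":0,"y":0,"z":0.9,"yaw":0},{"x":0,"y":0,"z":0.65,"yaw":0},{"x":0,"y":0,"z":0,"yaw":0}]'
```

```text
time_s: 9.88
tcp_pos: [0.5597, -0.0538, 0.0632]
eef_rot: [178.8, -1.3, -174.2]
contact_force: [-0.4, 0.1, -0.4]
gripper_width: 0.0006
```

```bash
python3 -m inch '[{"x":-0.4,"y":-0.03,"z":0.23,"yaw":0},{"x":-0.5,"y":-0.03,"z":0,"yaw":0},{"x":-0.55,"y":-0.03,"z":0,"yaw":0},{"x":-0.4,"y":0,"z":0,"yaw":0},{"x":0,"y":0,"z":0,"yaw":0}]'
```

```text
time_s: 10.3
tcp_pos: [0.6076, -0.05, 0.0575]
eef_rot: [178.9, -1.6, -174.1]
contact_force: [0.2, 0.3, 0.1]
gripper_width: 0.0005
```

```bash
python3 -m inch '[{"x":-0.5,"y":0.16,"z":0,"yaw":0},{"x":-0.5,"y":0.16,"z":0,"yaw":0},{"x":-0.4,"y":0.4,"z":0,"yaw":0},{"x":-0.4,"y":0.4,"z":0,"yaw":0}]'
python3 -m inch '[{"x":-0.16,"y":0.38,"z":0,"yaw":0}]'
python3 -m inch '[{"x":-0.1,"y":0.3,"z":0,"yaw":0}]'
```

```text
time_s: 10.63
tcp_pos: [0.6479, -0.0183, 0.0577]
eef_rot: [179.0, -1.8, -174.2]
contact_force: [-2.1, -0.2, 0.8]
gripper_width: 0.0003
time_s: 10.72
tcp_pos: [0.6523, -0.0076, 0.0579]
eef_rot: [179.0, -1.8, -174.2]
contact_force: [1.9, -2.6, -0.4]
gripper_width: 0.0005
time_s: 10.8
tcp_pos: [0.6549, 0.0014, 0.0582]
eef_rot: [179.0, -1.7, -174.2]
contact_force: [1.1, -2.1, -0.7]
gripper_width: 0.0004
```

```bash
python3 -m inch '[{"x":-0.05,"y":0.25,"z":0,"yaw":0}]'
python3 -m inch '[{"x":0,"y":0.15,"z":0,"yaw":0}]'
python3 -m inch '[{"x":0,"y":0.12,"z":0,"yaw":0}]'
python3 -m inch '[{"x":0,"y":0.12,"z":0,"yaw":0}]'
python3 -m inch '[{"x":0,"y":0.1,"z":0,"yaw":0}]'
```

```text
time_s: 10.88
tcp_pos: [0.656, 0.0091, 0.0583]
eef_rot: [179.0, -1.7, -174.1]
contact_force: [2.1, -2.5, -1.0]
gripper_width: 0.0006
time_s: 10.97
tcp_pos: [0.6561, 0.0142, 0.0585]
eef_rot: [179.0, -1.6, -174.1]
contact_force: [1.6, -3.1, 0.4]
gripper_width: 0.0005
time_s: 11.05
tcp_pos: [0.6558, 0.0179, 0.0588]
eef_rot: [179.0, -1.6, -174.0]
contact_force: [4.0, -14.1, -2.9]
gripper_width: 0.0003
time_s: 11.13
tcp_pos: [0.6557, 0.0185, 0.059]
eef_rot: [179.3, -1.6, -174.0]
contact_force: [9.5, -31.5, -7.7]
gripper_width: 0.0005
time_s: 11.22
tcp_pos: [0.6557, 0.018, 0.059]
eef_rot: [179.5, -1.6, -174.0]
contact_force: [6.9, -16.5, -6.1]
gripper_width: 0.0003
```

Stalled against the stop pin. I'll retreat and check.

```bash
python3 -m inch '[{"x":0,"y":-0.4,"z":0,"yaw":0},{"x":0,"y":-0.8,"z":0,"yaw":0},{"x":0,"y":0,"z":-1,"yaw":0},{"x":0,"y":0,"z":-1,"yaw":0},{"x":0,"y":0,"z":-1,"yaw":0}]'
python3 -m inch '[{"x":0.2,"y":-1,"z":-0.5,"yaw":0},{"x":0.2,"y":-1,"z":-0.5,"yaw":0},{"x":0.2,"y":-1,"z":-0.5,"yaw":0},{"x":0.2,"y":-1,"z":-0.5,"yaw":0},{"x":0.2,"y":-1,"z":-0.5,"yaw":0}]'
python3 -m inch '[{"x":0.2,"y":-1,"z":0,"yaw":0},{"x":0.2,"y":-1,"z":0,"yaw":0},{"x":0.2,"y":-1,"z":0,"yaw":0},{"x":0,"y":0,"z":0,"yaw":0},{"x":0,"y":0,"z":0,"yaw":0}]'
python3 - <<'E'
from h import *; import cv2
p,d=r.capture("top"); q,d=r.capture("scene")
a=cv2.resize(p[148:212,240:306],None,fx=6,fy=6,interpolation=cv2.INTER_CUBIC)
b=cv2.resize(q[200:264,290:356],None,fx=6,fy=6,interpolation=cv2.INTER_CUBIC)
cv2.imwrite("pics/e1.png",np.hstack([a,b])[:,:,::-1])
cv2.imwrite("pics/e2.png",p[:,:,::-1])
E
```

```text
time_s: 11.63
tcp_pos: [0.655, -0.0148, 0.129]
eef_rot: [179.5, -2.4, -174.1]
contact_force: [0.0, 0.7, -0.1]
gripper_width: 0.0008
time_s: 12.05
tcp_pos: [0.6458, -0.1403, 0.1992]
eef_rot: [179.2, -2.0, -173.6]
contact_force: [0.3, 0.1, -0.4]
gripper_width: 0.0006
time_s: 12.47
tcp_pos: [0.6377, -0.2235, 0.2047]
eef_rot: [179.1, -1.5, -173.8]
contact_force: [0.1, 0.6, -0.0]
gripper_width: 0.0003
```

View pics/e1.png

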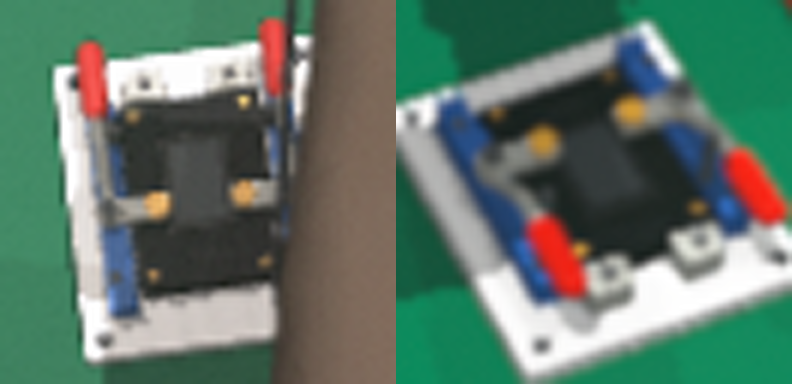

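View pics/e2.png

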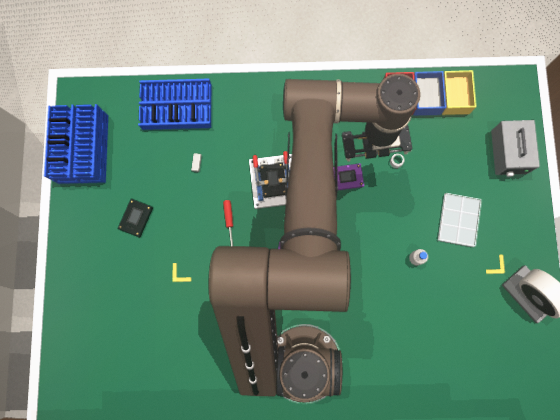

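```bash
python3 - <<'E'
from h import *
y=np.radians(5.9);c=np.array([.5983,.0875]);R=np.array([[np.cos(y),np.sin(y)],[-np.sin(y),np.cos(y)]])
f=lambda p:np.round(1000*R@(p[:2]-c),1)
t=lambda p,z:f(ray("top",240+(p[0]+.5)/6-.5,148+(p[1]+.5)/6-.5,z))
s=lambda p,z:f(ray("scene",290+(p[0]-395.5)/6-.5,200+(p[1]+.5)/6-.5,z))
print("cover",[t(p,.034) for p in [(133,116),(244,101),(264,262),(153,275)]],[s(p,.034) for p in [(582,249),(697,208),(496,113),(608,75)]])
print("L",[t(p,.061) for p in [(88,47),(94,112)]],"R",[t(p,.061) for p in [(270,25),(275,90)]])
print("scene L",[s(p,.061) for p in [(738,158),(772,213)]],"R",[s(p,.061) for p in [(538,226),(570,288)]])
E
```

```text
cover [array([46.3, 32.7]), array([ 46.8, -29.9]), array([-45.9, -29.7]), array([-45.3,  32.2])] [array([ 44.1, -29.3]), array([44.2, 32. ]), array([-47.2, -31.4]), array([-47.1,  30.5])]
L [array([81.4, 51.7]), array([44.2, 52.6])] R [array([ 80.8, -49.6]), array([ 43.6, -47.8])]
scene L [array([42.7, 51.8]), array([77.6, 50.6])] R [array([ 41.2, -52.4]), array([ 78.5, -54.2])]
```

Cover centre is about (+0.5 / −1.5, +1) mm from home in the two views. Both handles lie along +x at y ≈ ±51, and the robot is clear.

```bash
python3 - <<'E'
from plant import r
print(r.close_job())
E
```

```text
the job is handed in; nothing more can be done
None
```

The job is done and handed in at about 12.6 s of robot time; no verdict came back.

- **Cover:** I pushed it home with the closed fingertips until it stalled against the stops at about 15 N. The first push drifted up to the cover's top edge, so I backed off, lowered the finger and pushed again. The last pictures put its centre within about 1.5 mm of home. The two cameras differ by about 2 mm along the nest (+0.5 and −1.5 mm), which is the calibration error.
- **Handles:** After that I swung the left one, then the right, each until it stalled on its stop pin. The wrist force peaked at about 23 N for the left and 33 N for the right. Both ended along the fixture's +x at y ≈ ±51 mm, with the hold-down arms over the cover.
- **Robot and bench:** The arm ended well clear, touching nothing. The bystanders I could see in the last view looked unmoved by eye, but the arm hid part of the bench, including the screw cup. I did not measure them.

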